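Bolt the cheese cutter's bow down

ROBOT

A 7-joint arm with a two-finger parallel gripper is mounted at the origin on the work surface. World frame = base frame: x ahead of the robot, y to its left, z up, the work surface at z = 0. Lengths are in m, angles in rad, forces in N, time in s.
With the tool pointing down it reaches from about 0.425 to 1.025 m from the base axis. Payload 9.4 kg.
Tool frame: the origin (TCP) lies at the very end of the fingers, on their centre line; the grasp point (between the pads) lies 19 mm behind it; z points along the fingers, y is the direction in which the jaws open and shut (so a half turn about z gives the same grasp; the last joint's range is limited). The gripper opens to 93 mm and grips with 3 to 60 N. Pads are 15 mm wide; open, the fingers measure 128 mm over their backs; the gripper's body (75 mm by 188 mm) begins 65 mm behind the grasp point.
Start: joints at [1.247, 0.599, -0.003, 1.599, 0.002, 0.943, -0.08], TCP at [0.177, -0.703, 0.219] pointing down, gripper open.
Joint ranges: [-2.57, 2.57], [-0.35, 1.97], [-1.29, 1.29], [0.11, 2.56], [-1.05, 4.19], [0.11, 1.86], [-2.63, 2.63]. Speed limits (rad/s): [2.22, 2.22, 3.01, 3.01, 3.14, 3.14, 3.14].

INTERFACE

Orientations are given as a unit quaternion [x, y, z, w].
In Python, from cell import r gives the robot as it stands. The module is installed in compiled form; this text tells all that it offers.
- The arm moves only by the tool send_rows, never from a script. Its argument "targets" is a list that holds one entry, the list of rows, each a list of 7 numbers: the shift along the tool's x, y, z in cm, then the turn, a rotation vector about the tool's x, y, z in rad, then the closure, from 0 (fully open) to 1 (shut). A call has 1 to 12 rows; each row shifts and turns the commanded pose from where the row before left it, along the tool's axes as they then stand; what a row does not reach is not made up. A row lasts 1/8 s, in which the tool goes at most 62.5 mm and 10.7 degrees, less where a joint would pass 70% of its speed; a pose out of reach is approached as far as the arm can. A call with a gripper value outside its range is refused whole. The fingers move at their own pace and stop on an object; the grip force is fixed at half the most. Time passes only in rows, so rows that do not move let the fingers close. It gives the time, the measured TCP pose, the force and the opening at its end, in the units of the state.
- r.get_obs(): the state, without advancing time (a new reading comes with each control period).
- r.get_image(name): name is "scene" or "top" or "wrist"; returns a dict with "image" (384x512x3 uint8, blue, green, red), "intrinsics" (3x3 intrinsics, pixels), "eye" and "rotation" of the camera in the world. Camera axes: x right, y up, looking along -z (the intrinsics and any distortion apply to the point x, -y, -z); pixel columns grow to the right and rows downward; lengths in m; the calibration is good to about 2 mm. The wrist camera is an equidistant fisheye: a pixel r from the principal point sees the ray r / f radians off the axis. A picture is of the moment at which its call begins. There is no depth.
- r.close_job(): hands the job in, once; it reports no verdict.
The state is a dict: "clock": time; "joints": joint angles; "qd": joint speeds; "tau": joint torques, N m; "eef_pos": TCP position; "orientation": TCP orientation; "force": force on the tool from outside, world axes, zero at the start; "moment": the same for the moment, N m; "finger_gap": finger opening in m.
Only numpy, scipy, OpenCV 4.12 (cv2) and the standard library are available. Lean on these libraries where they do the work, as an engineer would, in place of code of your own. Each camera call takes 0.05 s, during which the arm holds its last target. There are 200 camera calls.

TASK

Lock the lowered bow of the cheese-wire cutter: with one fingertip press the long spring catch bar down and keep it down, and with the other fingertip push the upright thumb plate so that the bolt slides over the bow as far as it goes. Only then let the catch spring back up and take the hand away. Touch with the fingertips only: nothing is to be picked up, the bow stays down and the cheeses, bowl, jar and knife stay where they are.

Things in the scene. Friction and masses are not known exactly. Their poses are not given: they have to be found in the camera images.
- cutter: Cheese-wire cutter, fixed: brown wooden board 240 (x) by 380 (y) mm, top 30 mm above the table. Origin: centre of its underside, on the table; z up. The bare metal lock (bolt, catch) stands on its -y half, the U-shaped bow lies on its +y half. The bolt slides to +y. Guide bridges over the rod (x 0; y -95, 34, 86 mm) rise 33 mm above the board. Two cheeses up to 42 mm high lie on it.
- thumb_plate (a point): Centre of the top edge of the bolt's upright thumb plate, 102 mm above the table, at x 0, y -50 mm of the cutter at the start; moves with the bolt, axes as the cutter's. Plate 30 mm wide (x), 6 mm thick (y), rising 45 mm above the bolt's 12 mm rod (rod top 57 mm above the table). Pushed on its -y face; behind it, from 64 mm above the table up, is free space.
- catch_bar (a point): Centre of the top of the catch: flat metal bar 24 mm wide (x), 104 mm long (y), beside the bolt on its -x side, centre line 48 mm from the thumb plate's centre (x -48, y -34 mm of the cutter). Top 79 mm above the table when up; goes straight down 12 mm. Moves with the catch, axes as the cutter's. A finger may slide along it while pressing. An arm joins it to the bolt at y 8 to 16 mm of the cutter.
- catch (a joint): How far the catch bar is pressed, m: 0 up, 0.012 fully down. Springs back; it takes about 3 N to start and 6 N fully down. Its tooth blocks the bolt's three side teeth until it is pressed about 5 mm; if it comes up on the way it falls between two teeth and stops the bolt.
- bolt (a joint): How far the bolt has slid towards the cutter's +y, m: about 0 drawn back (start), 0.037 at its stop, fully home over the bow's arm. It has about 2 N of friction and stays where it is left. From 0.034 on, the catch comes up behind its teeth and locks it.
- bow_handle (a point): Centre of the bow's dark wooden handle, 24 mm thick and 84 mm long (y), at x -145, y 123 mm of the cutter, 38 mm above the table while the bow lies down. The bow's nearer arm runs along x at y 68 mm of the cutter.
- bow (a joint): Angle of the bow, rad: 0 lying down (start), grows as its handle is raised.
- tomme: Small grey round cheese, 64 mm across and 42 mm high, on the board; bystander. Origin: centre of its underside.
- offcut: Small yellow cheese block 45 x 40 x 28 mm on the board inside the bow; bystander. Origin: centre of its underside.
- wedge: Wedge of yellow cheese, 110 mm long, 55 mm high, on the table beside the cutter's -y edge; bystander. Origin on its underside.
- gouda: Round brown cheese 104 mm across and 55 mm high on the table at the robot's right; bystander. Origin: centre of its underside.
- chutney: Amber glass jar, 60 mm across and 85 mm high, on the table at the left; bystander. Origin: centre of its underside.
- tasting_bowl: White bowl, 100 mm across and 45 mm high, on the table at the left; bystander. Origin: centre of its underside.
- knife: Spreading knife 200 mm long lying flat on the table along the far (+x) edge of the board; bystander. Origin on its underside, x along it.

How it is judged:
By the outcome, as a careful person would: the job done as asked, in the order asked, and still so for the second after the job is handed in, with the robot touching nothing.
It also fails if it takes over 40 s, if anything falls off the work surface, if the arm or the gripper's body presses on something with over 40 N, if the wrist force passes 120 N, or if a joint passes its speed limit or range.

## Working session

There is one attempt and no reset: what is moved stays moved. The work goes in short steps, Python scripts to look and compute and a tool call to move; the robot and the scene stay as the last step left them, time stands still between calls to the robot, and variables do not carry over. Pictures are saved under pics/ and viewed, about 8 in all and at most 12, crops included, and the job is handed in when it is done.

Besides the shell and the picture viewer there is one more tool, called after "Call:" by a JSON object that holds its "name" and its "arguments". send_rows: Moves the arm, as the interface text tells. Its arguments: {"type":"object","properties":{"targets":{"type":"array"}},"required":["targets"]}

```bash
mkdir -p pics
python3 - <<'E'
from cell import r
import cv2,numpy as np
o=r.get_obs();print({k:np.round(v,3).tolist() for k,v in o.items()})
for n in("scene","top"):
    d=r.get_image(n);cv2.imwrite(f"pics/{n}0.png",d["image"]);print(n,np.round(d["intrinsics"],1).tolist(),np.round(d["eye"],3),np.round(d["rotation"],3).tolist())
E
```

```text
{'clock': 0.0, 'joints': [1.247, 0.6, -0.003, 1.6, 0.002, 0.943, -0.08], 'qd': [0.001, 0.0, 0.001, 0.002, -0.002, -0.0, 0.001], 'tau': [0.0, -76.505, 1.497, -25.234, -0.052, 0.017, 0.0], 'eef_pos': [0.177, -0.703, 0.218], 'orientation': [0.992, 0.123, -0.0, -0.001], 'force': [-0.899, -0.236, -0.352], 'moment': [0.001, 0.014, -0.017], 'finger_gap': 0.093}
scene [[353.7, 0.0, 248.4], [0.0, 353.7, 194.9], [0.0, 0.0, 1.0]] [0.991 0.504 0.817] [0.113, 0.334, 0.893, 0.281]
top [[410.1, 0.0, 254.9], [0.0, 410.1, 190.0], [0.0, 0.0, 1.0]] [ 0.373 -0.056  1.524] [0.063, -0.047, -0.704, 0.705]
```

View pics/scene0.png

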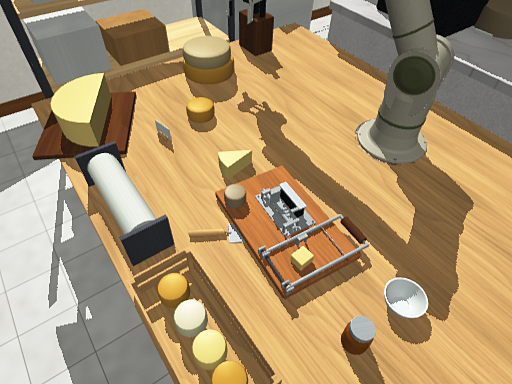

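View pics/top0.png

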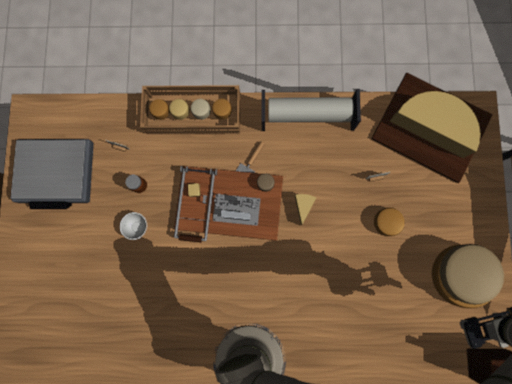

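The scene view shows the board around (290,225) with the bow on its left arm side. In the top view the board centre is near (230,203), with the wedge at (306,207), and the bow at the left (+y). I'll crop in and mask the board.

```bash
cat > h.py <<'E'
import numpy as np,cv2
from scipy.spatial.transform import Rotation as R
def rot(d):
    q=np.array(d["rotation"]);return q if q.shape==(3,3) else R.from_quat(q).as_matrix()
def ray(d,uv,fish=False):
    K=d["intrinsics"];a=(np.array(uv,float)-[K[0][2],K[1][2]])/[K[0][0],K[1][1]]
    if fish:
        t=np.linalg.norm(a);a=a/max(t,1e-9)*np.tan(t)
    return rot(d)@np.array([a[0],-a[1],-1.])
def onz(d,uv,z,fish=False):
    v=ray(d,uv,fish);e=np.array(d["eye"]);return e+v*(z-e[2])/v[2]
def proj(d,p):
    c=rot(d).T@(np.array(p)-d["eye"]);K=d["intrinsics"]
    return np.array([K[0][2]+K[0][0]*c[0]/-c[2],K[1][2]+K[1][1]*-c[1]/-c[2]])
E
python3 - <<'E'
from cell import r
from h import *
d=r.get_image("top");im=d["image"]
h=cv2.cvtColor(im,cv2.COLOR_BGR2HSV)
print(h[190,272],h[225,270],h[300,300],h[225,225])
c=im[150:260,160:330]
cv2.imwrite("pics/topc.png",cv2.resize(c,None,fx=4.6,fy=4.6,interpolation=cv2.INTER_CUBIC))
s=r.get_image("scene");c=s["image"][140:310,180:380]
cv2.imwrite("pics/scenec.png",cv2.resize(c,None,fx=3.5,fy=3.5,interpolation=cv2.INTER_CUBIC))
for k in[(283,176),(275,241)]: print(onz(d,k,.03))
E
```

```text
[ 10 162 123] [ 11 161 111] [ 15 128 138] [ 11 159 128]
[ 0.65894876 -0.12589288  0.03      ]
[ 0.41989458 -0.09524408  0.03      ]
```

View pics/topc.png

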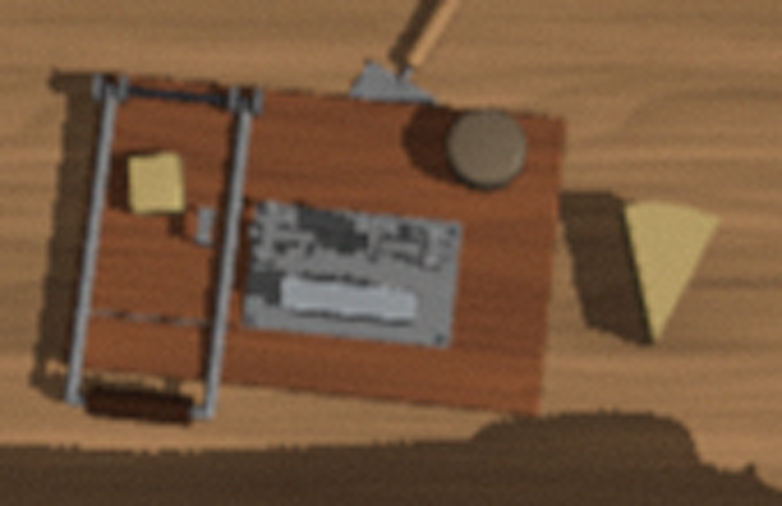

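View pics/scenec.png

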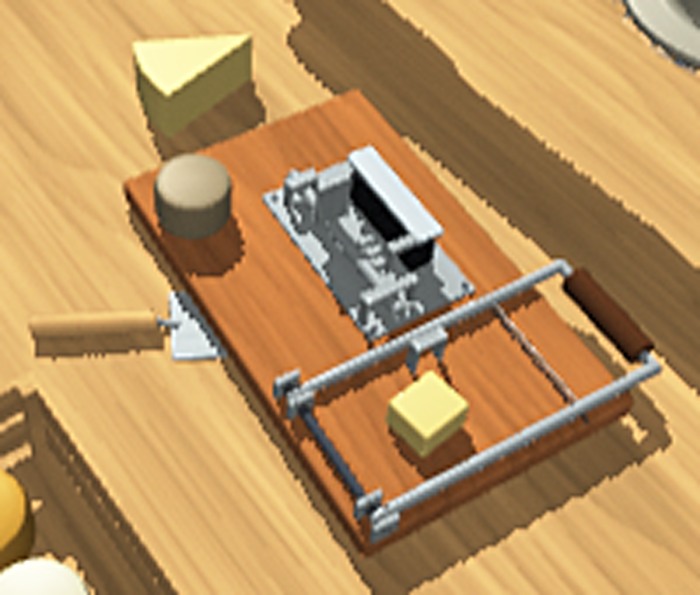

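In the top crop the board's -y corners are at (566,118) and (540,413). The bright catch strip spans (281..418, 277..322), and the thumb plate is the small light line near (375,255). In the scene crop the catch top is clear, from (360,155) to (430,228), with the dark thumb plate/rod beside it. I'll fit the frame next.

Run:
```python
from cell import r
from h import *
d=r.get_image("top");s=r.get_image("scene")
f=lambda p:(np.array(p)+.5)/4.6+[160,150]-.5
g=lambda p:(np.array(p)+.5)/3.5+[180,140]-.5
A=onz(d,f((566,118)),.03);B=onz(d,f((540,413)),.03)
print(A,B,np.linalg.norm(A-B))
ex=(A-B)/np.linalg.norm(A-B);ey=np.array([-ex[1],ex[0],0])
print("yaw edge",np.arctan2(ex[1],ex[0]))
O=(A+B)/2+ey*.19;print("O",O)
# catch strip via minAreaRect of bright mask, top and scene
for cam,name,box in((d,"top",(205,200,265,230)),(s,"scene",(270,175,310,215))):
    im=cam["image"];x0,y0,x1,y1=box
    hsv=cv2.cvtColor(im,cv2.COLOR_BGR2HSV)
    m=((hsv[...,2]>(145 if name=="top" else 190))&(hsv[...,1]<60)).astype(np.uint8);q=np.zeros_like(m);q[y0:y1,x0:x1]=m[y0:y1,x0:x1]
    n,l,st,ce=cv2.connectedComponentsWithStats(q);i=1+np.argmax(st[1:,4])
    pts=cv2.findContours((l==i).astype(np.uint8),0,1)[0][0]
    rc=cv2.boxPoints(cv2.minAreaRect(pts));W=np.array([onz(cam,p,.079) for p in rc]);c=W.mean(0)
    e=[np.linalg.norm(W[k]-W[(k+1)%4]) for k in(0,1)];k=int(np.argmax(e));v=W[k]-W[k+1];v*=np.sign(v[1])
    print(name,st[i],ce[i],"bar c",c,e,"yaw",np.arctan2(v[1],v[0])-np.pi/2)
# scene corners of board: -y+x (125,187) , -y-x (358,92), +y+x bottom (370,550)
for p in((125,187),(358,92),(370,550)):print(onz(s,g(p),.03))
print("stack",onz(d,(472,275),.12),"knifeblock",onz(d,(485,360),.2))
```

```text
[ 0.66173597 -0.1246267   0.03      ] [ 0.42568902 -0.1024967   0.03      ] 0.2370820587353434
yaw edge -0.09347931076222284
O [0.56144771 0.07560876 0.03      ]
top [222 211  28   8 105] [236.28571429 214.86666667] bar c [0.51045127 0.04561138 0.079     ] [np.float64(0.01801253838703466), np.float64(0.0974875545847139)] yaw -0.09886615659622633
scene [280 182  27  29 250] [292.712 195.568] bar c [0.51979559 0.0518864  0.079     ] [np.float64(0.05055360131113828), np.float64(0.10703481534964311)] yaw -0.1048405267387249
[ 0.66074202 -0.11445366  0.03      ]
[ 0.42484096 -0.09295351  0.03      ]
[0.69677062 0.25840403 0.03      ]
stack [ 0.30661846 -0.74591302  0.12      ] knifeblock [ 0.05756914 -0.72598217  0.2       ]
```

Run:
```python
import numpy as np
p=np.array([.177,-.703]);t=np.array([.530,.005]);th=.247
n=14;D=(t-p)/n
for k in range(n):
    print(np.round(100*np.array([D@[np.cos(th),np.sin(th)],D@[np.sin(th),-np.cos(th)]]),2),round(th,3))
    if k<7: th+=.175
```

```text
[ 3.68 -4.29] 0.247
[ 4.37 -3.58] 0.422
[ 4.93 -2.76] 0.597
[ 5.33 -1.86] 0.772
[ 5.58 -0.91] 0.947
[5.65 0.08] 1.122
[5.55 1.06] 1.297
[5.28 2.01] 1.472
[5.28 2.01] 1.472
[5.28 2.01] 1.472
[5.28 2.01] 1.472
[5.28 2.01] 1.472
[5.28 2.01] 1.472
[5.28 2.01] 1.472
```

Call:
{"name": "send_rows", "arguments": {"targets": [[[0,0,-4,0,0,0,0.68],[0,0,-5,0,0,0,0.68]]]}}

```text
clock: 0.55
eef_pos: [0.1769, -0.7024, 0.3084]
orientation: [0.992, 0.123, -0.0, -0.001]
force: [-0.4, -0.9, 0.5]
finger_gap: 0.0776
```

Call:
{"name": "send_rows", "arguments": {"targets": [[[3.68,-4.29,0,0,0,-0.175,0.68],[4.37,-3.58,0,0,0,-0.175,0.68],[4.93,-2.76,0,0,0,-0.175,0.68],[5.33,-1.86,0,0,0,-0.175,0.68],[5.58,-0.91,0,0,0,-0.175,0.68],[5.65,0.08,0,0,0,-0.175,0.68],[5.55,1.06,0,0,0,-0.175,0.68],[5.28,2.01,0,0,0,0,0.68],[5.28,2.01,0,0,0,0,0.68],[5.28,2.01,0,0,0,0,0.68]]]}}

```text
clock: 1.8
eef_pos: [0.4299, -0.1959, 0.3089]
orientation: [0.741, 0.671, 0.0, 0.0]
force: [0.8, -0.2, 0.2]
finger_gap: 0.0298
```

Call:
{"name": "send_rows", "arguments": {"targets": [[[5.28,2.01,0,0,0,0,0.68],[5.28,2.01,0,0,0,0,0.68],[5.28,2.01,2,0,0,0,0.68],[5.28,2.01,3,0,0,0,0.68],[0,0,4,0,0,0,0.68],[0,0,3,0,0,0,0.68],[0,0,0,0,0,0,0.68]]]}}

```text
clock: 2.68
eef_pos: [0.5285, 0.0036, 0.1877]
orientation: [0.741, 0.672, -0.002, -0.001]
force: [-0.6, -0.0, -0.1]
finger_gap: 0.0296
```

Run:
```python
from cell import r
from h import *
w=r.get_image("wrist");o=r.get_obs()
np.save("w.npy",w,allow_pickle=True)
print(o["eef_pos"],R.from_quat(o["orientation"]).as_matrix().round(3).tolist(),w["eye"],rot(w).round(3).tolist(),np.array(w["intrinsics"]).tolist())
cv2.imwrite("pics/w1.png",cv2.resize(w["image"],None,fx=1.55,fy=1.55,interpolation=cv2.INTER_CUBIC))
```

```text
[0.52940682 0.00368089 0.18913859] [[0.099, 0.995, -0.002], [0.995, -0.099, 0.0], [-0.0, -0.002, -1.0]] [0.53722929 0.08541299 0.3531314 ] [[0.995, 0.092, 0.033], [-0.098, 0.951, 0.293], [-0.005, -0.295, 0.955]] [[297.3186396354542, 0.0, 253.36899888716124], [0.0, 297.3186396354542, 188.5731705068238], [0.0, 0.0, 1.0]]
```

View pics/w1.png

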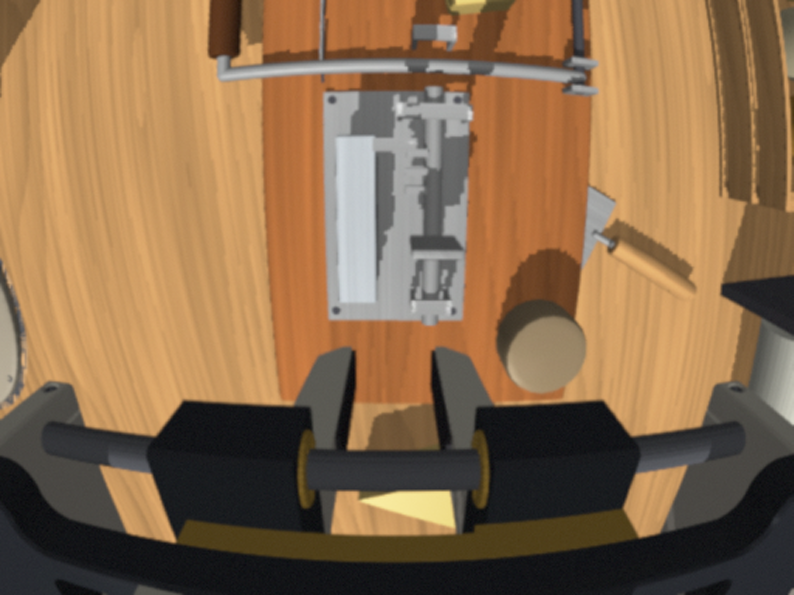

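The wrist view shows the catch bar at (337–376,136–303). The plate's top edge is the bright strip at (410–462, 248–257), and both fingertips are well short of the lock at (345,350) and (440,350).

Run:
```python
from h import *
w=np.load("w.npy",allow_pickle=True).item()
f=lambda p:(np.array(p)+.5)/1.55-.5
W=np.array([onz(w,f(p),.079,True) for p in((337,136),(376,136),(375,303),(340,303))])
print(W.round(4).tolist(),W.mean(0))
P=np.array([onz(w,f(p),.102,True) for p in((411,248),(463,248),(463,257),(411,257))]);print(P.round(4).tolist(),P.mean(0))
v=(W[0]+W[1]-W[2]-W[3]);print("yaw",np.arctan2(v[1],v[0])-np.pi/2,np.linalg.norm(v)/2)
print("corner",onz(w,f((280,402)),.03,True),onz(w,f((583,402)),.03,True))
yaw=-.098;ex=np.array([np.cos(yaw),np.sin(yaw)]);ey=np.array([-ex[1],ex[0]])
t=np.array([.5294,.0037]);
for n,q in(("bar",W.mean(0)),("plate",P.mean(0))):print(n,"rel TCP ex,ey",(q[:2]-t)@ex,(q[:2]-t)@ey)
```

```text
[[0.5043, 0.1001, 0.079], [0.5271, 0.0975, 0.079], [0.5157, -0.0045, 0.079], [0.4937, -0.0024, 0.079]] [0.51022777 0.04767926 0.079     ]
[[0.5409, 0.0331, 0.102], [0.57, 0.0305, 0.102], [0.5696, 0.0253, 0.102], [0.5405, 0.028, 0.102]] [0.55525641 0.02922562 0.102     ]
yaw -0.107446859078842 0.10284787871245744
corner [ 0.42347648 -0.09917145  0.03      ] [ 0.67913488 -0.12782064  0.03      ]
bar rel TCP ex,ey -0.02338331045832135 0.04189237084948319
plate rel TCP ex,ey 0.02323483380589962 0.027933014415621987
```

Call:
{"name": "send_rows", "arguments": {"targets": [[[0.5,0,3,0,0,0,0.68],[0,0,4,0,0,0,0.68],[0,0,2,0,0,0,0.68],[0,0,1,0,0,0,0.68],[0,0,0,0,0,0,0.68]]]}}

```text
clock: 3.35
eef_pos: [0.5307, 0.0085, 0.09]
orientation: [0.741, 0.671, 0.0, 0.0]
force: [0.9, 0.6, 0.3]
finger_gap: 0.0296
```

Run:
```python
from cell import r
from h import *
w=r.get_image("wrist");o=r.get_obs()
print(o["eef_pos"],o["force"])
cv2.imwrite("pics/w2.png",cv2.resize(w["image"][100:330,120:420],None,fx=2.6,fy=2.6,interpolation=cv2.INTER_CUBIC))
```

```text
[0.53088472 0.00853459 0.09032403] [-0.51937709  0.42745227  0.59591879]
```

View pics/w2.png

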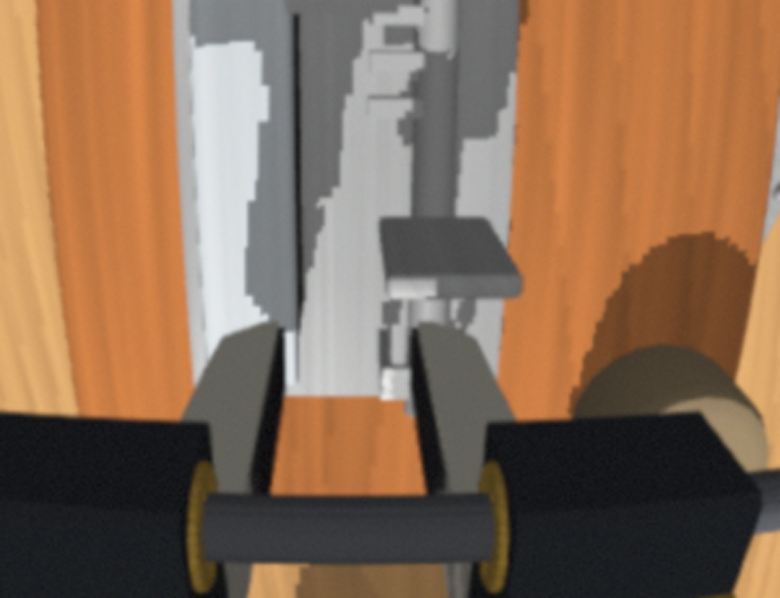

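The left fingertip is over the catch bar (193–298, finger 220–280). The right one is behind the plate (380–520, finger 412–480) with a gap. Pressing now.

Call:
{"name": "send_rows", "arguments": {"targets": [[[0,0,0.8,0,0,0,0.68],[0,0,0.5,0,0,0,0.68],[0,0,0.4,0,0,0,0.68],[0,0,0.3,0,0,0,0.68],[0,0,0.1,0,0,0,0.68],[0,0,0,0,0,0,0.68],[0,0,0,0,0,0,0.68]]]}}

```text
clock: 4.28
eef_pos: [0.5306, 0.0085, 0.0685]
orientation: [0.741, 0.671, 0.0, 0.0]
force: [1.8, -1.2, 6.2]
finger_gap: 0.0295
```

Call:
{"name": "send_rows", "arguments": {"targets": [[[0.5,0,0,0,0,0,0.68],[0.5,0,0,0,0,0,0.68],[0.5,0,0,0,0,0,0.68],[0.5,0,0,0,0,0,0.68],[0.5,0,0,0,0,0,0.68],[0.5,0,0,0,0,0,0.68],[0,0,0,0,0,0,0.68]]]}}

```text
clock: 5.15
eef_pos: [0.5326, 0.0373, 0.0683]
orientation: [0.741, 0.671, -0.001, 0.0]
force: [0.5, -2.9, 5.9]
finger_gap: 0.0297
```

Call:
{"name": "send_rows", "arguments": {"targets": [[[0.5,0,0,0,0,0,0.68],[0.5,0,0,0,0,0,0.68],[0.3,0,0,0,0,0,0.68],[0.2,0,0,0,0,0,0.68],[0.1,0,0,0,0,0,0.68],[0,0,0,0,0,0,0.68]]]}}

```text
clock: 5.9
eef_pos: [0.5342, 0.0525, 0.0682]
orientation: [0.742, 0.671, -0.001, 0.0]
force: [0.4, -5.5, 6.7]
finger_gap: 0.0298
```

Call:
{"name": "send_rows", "arguments": {"targets": [[[0.2,0,0,0,0,0,0.68],[0.2,0,0,0,0,0,0.68],[0,0,0,0,0,0,0.68],[0,0,0,0,0,0,0.68]]]}}

```text
clock: 6.4
eef_pos: [0.5343, 0.0549, 0.0683]
orientation: [0.742, 0.67, -0.002, 0.001]
force: [-0.2, -9.8, 8.1]
finger_gap: 0.0295
```

Run:
```python
from cell import r
from h import *
w=r.get_image("wrist");o=r.get_obs()
print(o["eef_pos"],o["force"])
cv2.imwrite("pics/w3.png",cv2.resize(w["image"][60:300,120:420],None,fx=2.5,fy=2.5,interpolation=cv2.INTER_CUBIC))
```

```text
[0.53436513 0.05485419 0.06828465] [  0.21688336 -10.41679825   8.11224077]
```

View pics/w3.png

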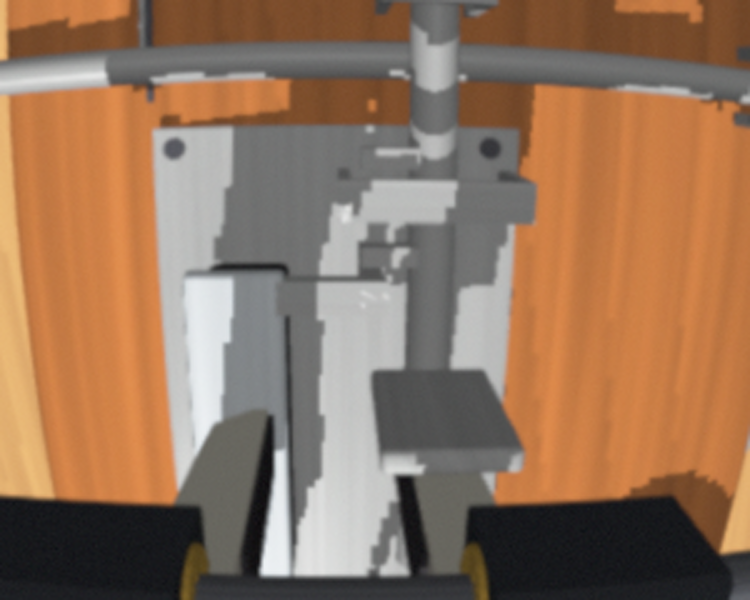

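The rod (410–458) now runs across the bow's arm at row 65, and force is rising. I'll confirm the stop with a slightly harder push.

Call:
{"name": "send_rows", "arguments": {"targets": [[[0.3,0,0,0,0,0,0.68],[0.3,0,0,0,0,0,0.68],[0,0,0,0,0,0,0.68],[0,0,0,0,0,0,0.68]]]}}

```text
clock: 6.95
eef_pos: [0.5342, 0.0553, 0.0684]
orientation: [0.744, 0.668, -0.005, 0.003]
force: [-1.7, -26.4, 15.7]
finger_gap: 0.0299
```

Run:
```python
from cell import r
from h import *
w=r.get_image("wrist");o=r.get_obs();np.save("w3.npy",w,allow_pickle=True)
print(o["eef_pos"],o["force"])
# plate -y/top strip in crop coords (crop 2.5x off 120,60)
f=lambda p:(np.array(p)+.5)/2.5+[120,60]-.5
P=np.array([onz(w,f(p),.102,True) for p in((382,457),(520,452),(520,469),(385,472))]);print(P.mean(0), np.linalg.norm(P.mean(0)[:2]-[.55526,.02923]))
```

```text
[0.53428561 0.05531147 0.06842714] [ -0.27534999 -25.19336441  16.13319793]
[0.55936578 0.06498996 0.102     ] 0.03599489097780843
```

A hard stop: 0.4 mm further for +15 N, with about 36 mm of plate travel. I'll ease the push with the catch held down, then lift.

Call:
{"name": "send_rows", "arguments": {"targets": [[[-0.4,0,0,0,0,0,0.68],[-0.4,0,0,0,0,0,0.68],[-0.4,0,0,0,0,0,0.68],[0,0,0,0,0,0,0.68],[0,0,-0.5,0,0,0,0.68],[0,0,-0.7,0,0,0,0.68],[0,0,-1,0,0,0,0.68],[0,0,-2,0,0,0,0.68],[0,0,-4,0,0,0,0.68],[0,0,-5,0,0,0,0.68],[-4,0,-3,0,0,0,0.68],[-3,0,0,0,0,0,0.68]]]}}

```text
clock: 8.5
eef_pos: [0.5281, -0.0188, 0.233]
orientation: [0.741, 0.671, 0.001, 0.002]
force: [0.2, -0.3, 0.3]
finger_gap: 0.03
```

Call:
{"name": "send_rows", "arguments": {"targets": [[[0,0,0,0,0,0,0.68],[0,0,0,0,0,0,0.68]]]}}

```text
clock: 8.75
eef_pos: [0.5273, -0.017, 0.2304]
orientation: [0.741, 0.671, -0.0, -0.0]
force: [-0.3, -0.3, -0.2]
finger_gap: 0.0298
```

Run:
```python
from cell import r
from h import *
w=r.get_image("wrist");s=r.get_image("scene");o=r.get_obs();np.save("w4.npy",w,allow_pickle=True)
print(o["clock"],o["eef_pos"],o["force"])
a=cv2.resize(w["image"][0:300,110:420],None,fx=1.9,fy=1.9,interpolation=cv2.INTER_CUBIC)
cv2.imwrite("pics/w4.png",a)
cv2.imwrite("pics/s4.png",cv2.resize(s["image"][140:310,180:380],None,fx=3.5,fy=3.5,interpolation=cv2.INTER_CUBIC))
```

```text
8.85 [ 0.52744241 -0.01625968  0.23018877] [ 1.00762977  0.60885028 -0.11844661]
```

View pics/w4.png

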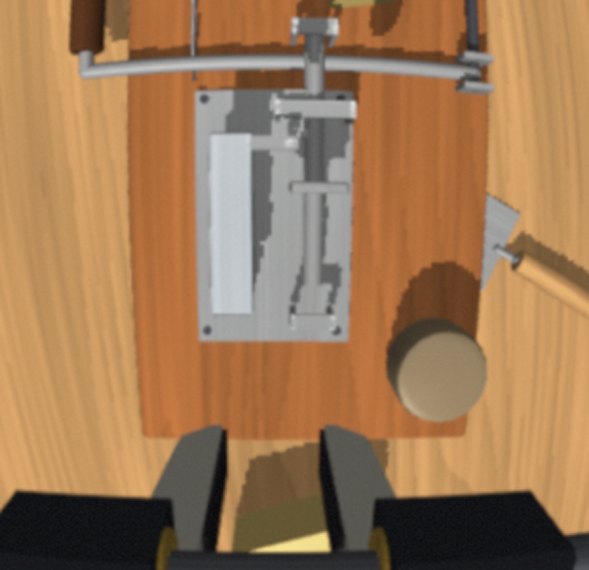

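View pics/s4.png

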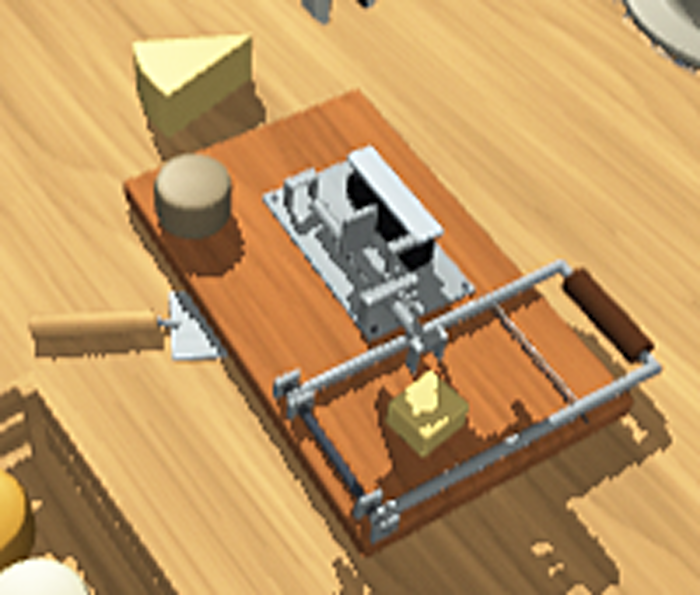

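The rod now passes over the bow's arm at (314,65) into the far bridge. The plate is at (320,187). In the scene view the catch top is back at its original pixels (350–441,148–235) and the bystanders are unmoved. One numeric check, then I hand in.

Run:
```python
from cell import r
from h import *
w=np.load("w4.npy",allow_pickle=True).item()
f=lambda p:(np.array(p)+.5)/1.9+[110,0]-.5
P=np.mean([onz(w,f(p),.102,True) for p in((291,184),(349,184),(349,191),(291,191))],0)
W=[onz(w,f(p),.079,True) for p in((210,135),(250,133),(252,313),(212,314))]
print("plate",P,"travel",(P[:2]-[.55526,.02923])@[.098,.995],"bar len if up",np.linalg.norm(W[0]-W[3]),np.mean(W,0))
r.close_job()
```

```text
plate [0.55946701 0.06385708 0.102     ] travel 0.03486623644575851 bar len if up 0.1020737520384937 [0.5097836  0.04782146 0.079     ]
the job is handed in; nothing more can be done
```

The bow is locked and the job is handed in, at about 9 s on the clock. One fingertip pressed the catch bar down about 10.5 mm (about 6 N) and held it. The other pushed the thumb plate until the bolt hit a hard stop, where about 15 N more moved it only 0.4 mm. I then eased the push with the catch still down, lifted so the catch could spring up, and withdrew to 0.23 m height with about zero force on the tool.

- **Bolt:** The last pictures show the rod across the bow's arm. Image measurements gave 36 mm of travel at the stop and 34.9 mm after letting go. Both have an error of about 2 mm, so they agree with fully home (37 mm) but do not prove it to the millimetre. The hard stop is the stronger evidence.
- **Catch:** It looks fully back up. The bar lies at its starting pixels in the scene view, and the wrist measurement agrees with its start position.
- **Surroundings:** The bow is still down. The cheeses on the board, the wedge and the knife look unmoved. The bowl, the jar and the gouda were not in the final crops, but I went nowhere near the bowl and jar, and passed the gouda at about 0.3 m height.

No check failed.

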